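# Cap a sample vial in the guarded bench press

### The job

A sample vial is waiting in the capping press with its white cap only half on. Slide the press's clear guard window fully open, press the red spring knob all the way down to its stop and hold it there a moment so that the cap goes fully home, let the knob come back up, and slide the guard fully shut again. Keep the vial standing in its nest and leave the spare cap on the press and the spare vial on the heater where they are.

Things in the scene. Friction and masses are not known exactly. Their poses are not given: they have to be found in the camera images.
- press: Capping press, fixed: white base 220 x 280 x 80 mm, blue control strip at -x; on it a clear chamber 140 (x) x 244 mm (y), 246 mm high, with rails to 257 mm at x = +-68 mm. Origin: centre of the underside; z up, y along the guard's track towards open. The roof's -y half is a 116 (x) x 120 mm (y) opening over the red knob (axis at x 0, y -55 mm), covered by the shut guard.
- guard (a joint): Slide of the clear guard window (122 x 120 mm, 5 mm thick, blue edges, top face 255.5 mm above the bench) on the roof: 0 = shut (over the knob), 0.115 m = fully open, its stop; grows towards the press's +y. It may start ajar. It resists with about 1.2 N and stays where it is left.
- fin_top (a point): Centre of the top face of the yellow upright fin in the middle of the guard window; it moves with the window. The fin is 45 mm along the press's x, 12 mm thick along its y, and stands 30 mm above the window (its top 285.5 mm above the bench). Push it sideways or pinch it from above.
- plunger (a joint): Travel of the red spring knob: 0 = up, 0.025 m = down at its stop. The spring takes about 3 N to start and 7 N at the stop; the cap adds about 3 N over the last 6 mm.
- knob_top (a point): Centre of the flat top face of the red round knob (36 mm diameter, 14 mm thick), which moves with it: at rest 242 mm above the bench, 13.5 mm below the window's top face; pressed down 217 mm.
- vial: Glass vial with amber contents, 25 mm diameter, standing in a steel ring nest on the press's deck (80 mm above the bench), right under the knob's stem. Origin: centre of its underside, z up.
- cap (a joint): How far the vial's white cap (25 mm diameter, 18 mm high) has gone on: 0 = standing 6 mm proud, 0.006 m = fully home. It stays where it is pushed.
- spare_vial: Capped vial, 25 mm diameter and 72 mm high, standing on the white block heater (200 x 200 x 120 mm, aluminium block on top). Origin: centre of its underside. Leave alone.
- spare_cap: Loose spare white cap, 25 mm diameter and 18 mm high, lying on the deck at the corner of the press (80 mm above the bench). Origin: centre of its underside. Leave alone.

How it is judged:
By the outcome, as a careful person would: the job done as asked, in the order asked, and still so for the second after the job is handed in, with the robot touching nothing.
It also fails if it takes over 56 s, if anything falls off the work surface, if the arm or the gripper's body presses on something with over 40 N, if the wrist force passes 120 N, or if a joint passes its speed limit or range.

### The arm

A 7-joint arm with a two-finger parallel gripper is mounted at the origin on the work surface. World frame = base frame: x ahead of the robot, y to its left, z up, the work surface at z = 0. Lengths are in m, angles in rad, forces in N, time in s.
With the tool pointing down it reaches from about 0.4 to 0.85 m from the base axis. Payload 4.5 kg.
Tool frame: the origin (TCP) lies midway between the tips of the shut fingers; the grasp point (between the pads) lies 19 mm behind it; z points along the fingers, y is the line along which they close (so a half turn about z gives the same grasp; the last joint's range is limited). The gripper opens to 85 mm and grips with 20 to 120 N. Pads are 22 mm wide; open, the fingers measure 114 mm over their backs; the gripper's body (76 mm by 85 mm) begins 54 mm behind the grasp point. The pads swing forward as they close: fully open they stand 13 mm farther back than shut.
Start: joints at [1.141, 0.689, -0.195, 1.565, 0.157, 0.902, -0.215], TCP at [0.28, -0.559, 0.231] pointing down, gripper open.
Joint ranges: [-3.01, 3.01], [-0.46, 2.08], [-1.47, 1.51], [0.13, 2.56], [-1, 4.14], [0.04, 2.09], [-2.66, 2.66]. Speed limits (rad/s): [2.57, 2.57, 3.14, 3.14, 3.14, 3.14, 3.14].

### API

Orientations are given as a unit quaternion [w, x, y, z].
In Python, from bench import manip gives the robot as it stands.
- The arm moves only by the tool carry_out, never from a script. Its arguments are lists of equal length, an entry for each row: "grip": the closure, from 0 (fully open) to 1 (shut); "slide": the shift along the world's x, y, z in cm, a list of three; "spin": the turn about the world's z in rad. A call has 1 to 8 rows; each row is the pose to reach, as a shift and turn from the pose commanded when the call began; what a row does not reach only later rows make up. A row lasts 1/8 s, in which the tool goes at most 62.5 mm and 10.7 degrees, less where a joint would pass 70% of its speed; a pose out of reach is approached as far as the arm can. A call with a gripper value outside its range is refused whole. The fingers move at their own pace and stop on an object; the grip force is fixed at half the most. Time passes only in rows, so rows that repeat a pose let the fingers close. It gives the time, the measured TCP pose, the force, the opening and the grip force at its end, in the units of the state.
- manip.get_obs(): the state, without advancing time (a new reading comes with each control period).
- manip.read_camera(name): name is "side" or "top"; returns a dict with "pixels" (480x640x3 uint8, blue, green, red), "fx", "fy", "cx", "cy" (pixels), "rvec" (rotation vector, rad) and "tvec" (3), from world to camera coordinates, as OpenCV has them. Camera axes: x right, y down, z forward; pixel columns grow to the right and rows downward; lengths in m; the calibration is good to about 2 mm. A picture is of the moment at which its call begins. There is no depth.
- manip.finish_job(): hands the job in; it is judged then, once.
The state is a dict: "time_s": time; "q": joint angles; "joint_vel": joint speeds; "tau": joint torques, N m; "position": TCP position; "orientation": TCP orientation; "contact_force": force on the tool from outside, world axes, zero at the start; "ft_torque": the same for the moment, N m; "gripper_width": finger opening in m; "grasp_force": force on a finger pad.
Only numpy, scipy, OpenCV 4.12 (cv2) and the standard library are available. Lean on these libraries where they do the work, as an engineer would, in place of code of your own. Each camera call takes 0.05 s, during which the arm holds its last target. There are 200 camera calls.

## Working session

There is one attempt and no reset: what is moved stays moved. The work goes in short steps, Python scripts to look and compute and a tool call to move; the robot and the scene stay as the last step left them, time stands still between calls to the robot, and variables do not carry over. Pictures are saved under pics/ and viewed, at most 10 in all, crops included, and the job is handed in when it is done.

Besides the shell and the picture viewer there is one more tool, called after "Emit:" by a JSON object that holds its "name" and its "arguments". carry_out: Moves the arm, as the interface text tells. Its arguments: {"type":"object","properties":{"grip":{"type":"array"},"slide":{"type":"array"},"spin":{"type":"array"}},"required":["grip","slide","spin"]}

```bash
mkdir -p pics; python3 - <<'E'
from bench import manip
import cv2,numpy as np,pickle
o=manip.get_obs();print(o)
for n in("top","side"):
    c=manip.read_camera(n);cv2.imwrite(f"pics/{n}0.png",c["pixels"])
    pickle.dump(c,open(n+"0.pkl","wb"))
    R=cv2.Rodrigues(np.array(c["rvec"],float))[0];print(n,c["fx"],c["cx"],c["cy"],(-R.T@np.array(c["tvec"]).ravel()).round(3),R.round(2).tolist())
E
```

```text
{'time_s': 0.0, 'q': array([ 1.1408067 ,  0.6899914 , -0.19453488,  1.56636634,  0.15726819,
        0.90249697, -0.21508495]), 'joint_vel': array([-1.34995011e-03, -1.59248601e-03,  8.03568373e-04, -4.04578681e-04,
       -6.88167089e-05,  1.90168517e-03, -3.70285164e-04]), 'tau': array([-9.10205517e-05, -5.39617431e+01, -1.26679983e+00, -1.58540565e+01,
        9.06450354e-03,  9.37238656e-03,  6.03924923e-05]), 'position': array([ 0.27926293, -0.5583987 ,  0.230474  ]), 'orientation': array([-8.98691532e-04,  9.73220915e-01,  2.29869905e-01, -2.62695509e-04]), 'contact_force': array([ 0.64678029,  0.55599087, -0.35357427]), 'ft_torque': array([ 4.46025760e-03, -7.09573787e-05, -2.47203143e-02]), 'grasp_force': 0.0, 'gripper_width': 0.08537778637663442}
top 513.6508772831254 326.76940148132144 233.82408257777217 [ 0.388 -0.055  1.019] [[-0.02, -1.0, 0.02], [-0.99, 0.02, -0.13], [0.13, -0.02, -0.99]]
side 466.76266889133996 318.4832007291138 233.00984899632687 [ 0.686 -0.577  0.627] [[0.94, 0.34, 0.0], [0.22, -0.6, -0.77], [-0.26, 0.72, -0.64]]
```

View pics/top0.png

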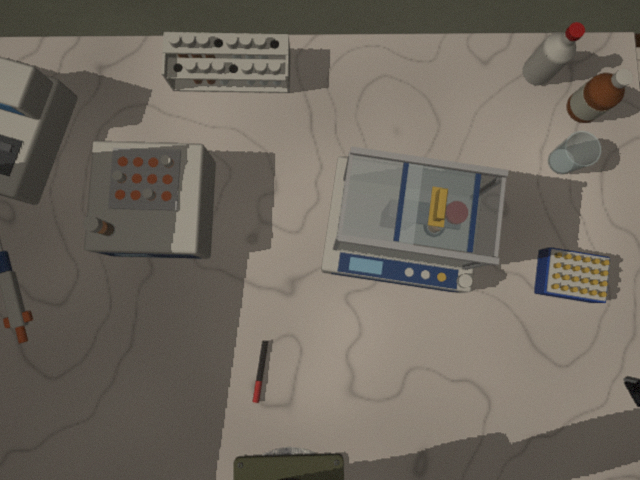

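View pics/side0.png

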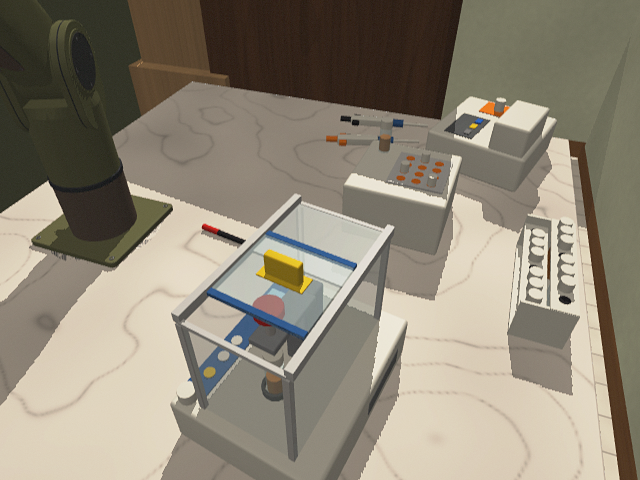

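The top view shows the press rotated slightly, with its blue strip towards the robot at (400,270). The fin is at (438,205), the knob at (457,212), and the guard is ajar. I'll zoom in on both views for exact pixels.

```bash
python3 - <<'E'
import cv2,pickle
t=pickle.load(open("top0.pkl","rb"))["pixels"];s=pickle.load(open("side0.pkl","rb"))["pixels"]
cv2.imwrite("pics/t1.png",cv2.resize(t[140:300,315:520],None,fx=3.7,fy=3.7,interpolation=cv2.INTER_CUBIC))
cv2.imwrite("pics/s1.png",cv2.resize(s[185:415,165:415],None,fx=2.6,fy=2.6,interpolation=cv2.INTER_CUBIC))
E
```

```text
(no output)
```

View pics/t1.png

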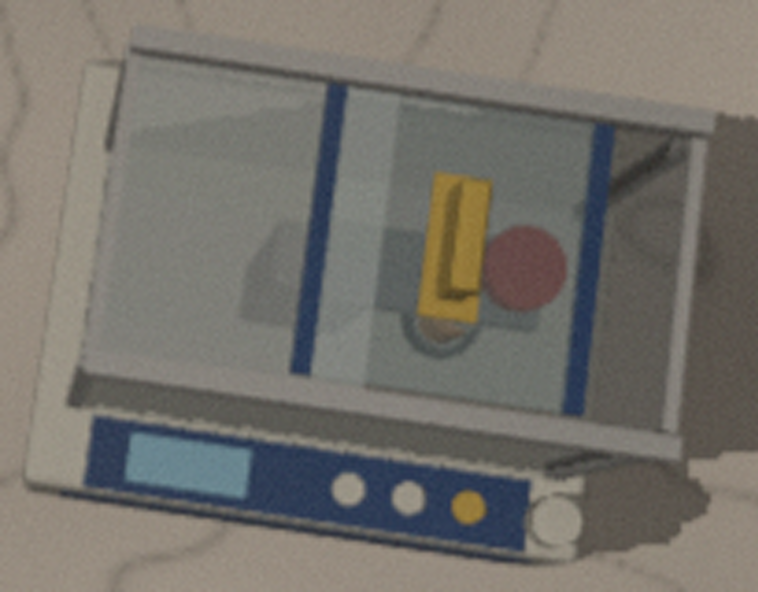

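View pics/s1.png

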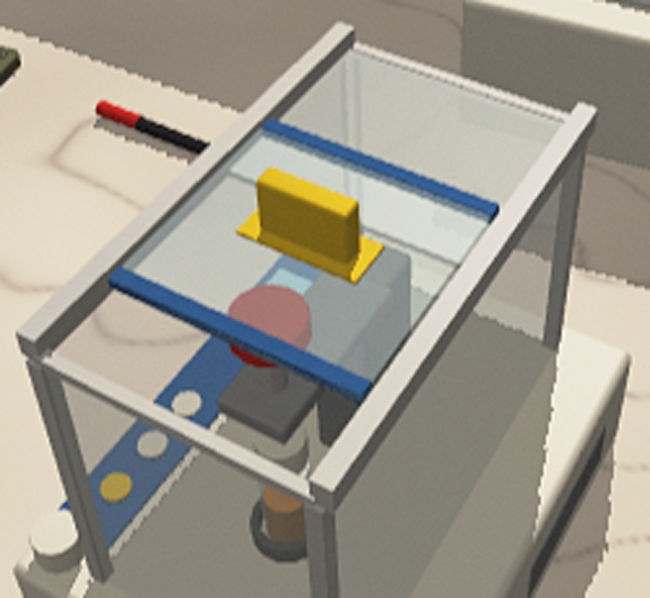

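```bash
cat > loc.py <<'E'
import cv2,pickle,numpy as np
from scipy.optimize import least_squares
T=pickle.load(open("top0.pkl","rb"));S=pickle.load(open("side0.pkl","rb"))
def proj(c,P):
    K=np.array([[c["fx"],0,c["cx"]],[0,c["fy"],c["cy"]],[0,0,1]])
    return cv2.projectPoints(np.array(P,float),np.array(c["rvec"],float),np.array(c["tvec"],float),K,None)[0].reshape(-1,2)
tp=np.array([(524,268),(470,237),(133,38),(713,118),(85,360),(682,443)])/3.7+(315,140)
sp=np.array([(270,316),(309,189),(588,107),(325,488),(345,29),(28,338)])/2.6+(165,185)
def W(p):
    x,y,a,f=p;L=np.array([(0,-.055,.242),(0,f,.2855),(.068,.122,.257),(.068,-.122,.257),(-.068,.122,.257),(-.068,-.122,.257)])
    c,s=np.cos(a),np.sin(a);return np.c_[x+c*L[:,0]-s*L[:,1],y+s*L[:,0]+c*L[:,1],L[:,2]]
res=lambda p:np.r_[proj(T,W(p))-tp,proj(S,W(p))-sp].ravel()
r=least_squares(res,[.45,-.2,0,-.03],x_scale=.01,loss="soft_l1")
if __name__=="__main__":
    print(r.x.round(4));print(res(r.x).reshape(-1,2).round(1).tolist());print(W(r.x).round(4)[:2])
    a=r.x[2];print("open dir",-np.sin(a),np.cos(a))
    from bench import manip
    from scipy.spatial.transform import Rotation as Ro
    o=manip.get_obs();q=o["orientation"];m=Ro.from_quat(np.r_[q[1:],q[0]]).as_matrix();print(m.round(3), "tool y ang",np.arctan2(m[1,1],m[0,1]), "want", a, a+np.pi/2)
E
python3 loc.py
```

```text
[ 0.532  -0.2234 -0.1597 -0.0205]
[[0.8, -1.6], [0.2, -1.8], [-0.4, -0.6], [0.2, 0.1], [0.5, -0.5], [0.3, -0.2], [-0.2, -0.5], [0.0, -0.1], [-0.6, -1.4], [-0.7, -1.1], [0.3, -1.6], [-0.3, 0.4]]
[[ 0.5233 -0.2777  0.242 ]
 [ 0.5287 -0.2437  0.2855]]
open dir 0.15906035327905585 0.9872688610579906
[[ 0.894  0.447 -0.001]
 [ 0.447 -0.894  0.001]
 [-0.    -0.002 -1.   ]] tool y ang -1.1068754686207105 want -0.15973881606763204 1.4110575107272645
```

The fit is good to about 2 mm. The press origin is at (0.532, -0.223), yaw -0.16. The guard is about 4 cm ajar. I'll push the fin with shut fingers.

Emit:
{"name": "carry_out", "arguments": {"grip": [1,1,1,1,1,1,1,1], "slide": [[0,0,5],[0,0,9.9],[4,4.5,9.9],[8,9,9.9],[12,13.5,9.9],[16,18,9.9],[20,22.7,9.9],[24.2,27.4,9.9]], "spin": [-0.15,-0.3,-0.45,-0.62,-0.62,-0.62,-0.62,-0.62]}}

```text
time_s: 1.1
position: [0.522, -0.2838, 0.33]
orientation: [0.0, 0.997, -0.078, -0.0]
contact_force: [1.2, -1.2, 0.4]
gripper_width: 0.0002
grasp_force: 0.0
```

Emit:
{"name": "carry_out", "arguments": {"grip": [1,1,1,1,1,1], "slide": [[0,0,0],[0,0,-2.5],[0,0,-5],[0,0,-6.4],[0,0,-6.4],[0,0,-6.4]], "spin": [0,0,0,0,0,0]}}

```text
time_s: 1.85
position: [0.5217, -0.2859, 0.2672]
orientation: [0.0, 0.997, -0.078, 0.001]
contact_force: [0.2, 0.3, 0.3]
gripper_width: 0.0003
grasp_force: 0.0
```

```bash
python3 - <<'E'
from bench import manip
import cv2
o=manip.get_obs();print({k:o[k] for k in("time_s","position","contact_force","gripper_width")})
t=manip.read_camera("side")["pixels"]
cv2.imwrite("pics/s2.png",cv2.resize(t[145:415,165:415],None,fx=2.2,fy=2.2))
E
```

```text
{'time_s': 1.85, 'position': array([ 0.52168308, -0.2859336 ,  0.26715562]), 'contact_force': array([0.17361791, 0.33386158, 0.31116354]), 'gripper_width': 0.0003391713809859546}
```

View pics/s2.png

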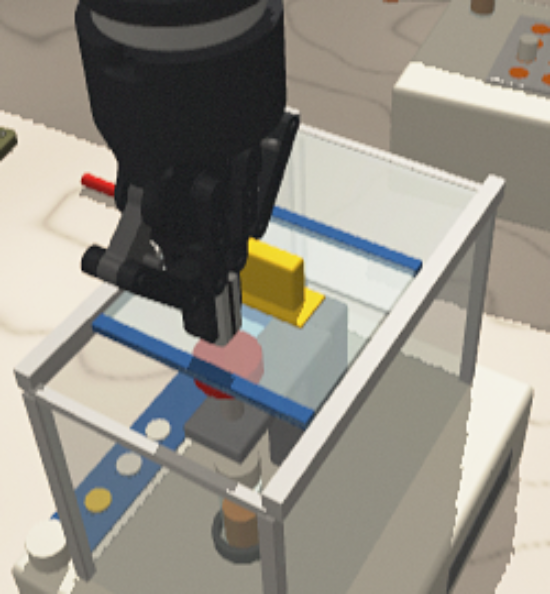

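The fingers stand just before the fin, clear of the window and at the right height. Now I'll push along +y of the press.

Emit:
{"name": "carry_out", "arguments": {"grip": [1,1,1,1,1,1,1,1], "slide": [[0.16,0.99,0],[0.32,1.97,0],[0.48,2.96,0],[0.64,3.95,0],[0.8,4.94,0],[0.95,5.92,0],[1.11,6.91,0],[1.27,7.9,0]], "spin": [0,0,0,0,0,0,0,0]}}

```text
time_s: 2.9
position: [0.5341, -0.2058, 0.2663]
orientation: [0.0, 0.997, -0.078, 0.0]
contact_force: [0.2, -2.0, 0.7]
gripper_width: 0.0002
grasp_force: 0.8
```

Emit:
{"name": "carry_out", "arguments": {"grip": [1,1,1,1,1,1,1,1], "slide": [[0.08,0.49,0],[0.16,0.99,0],[0.2,1.2,0],[0.23,1.4,0],[0.26,1.6,0],[0.29,1.8,0],[0.32,2.0,0],[0.32,2.0,0]], "spin": [0,0,0,0,0,0,0,0]}}

```text
time_s: 3.9
position: [0.5371, -0.1859, 0.2662]
orientation: [-0.0, 0.997, -0.078, -0.0]
contact_force: [0.2, -0.1, 0.1]
gripper_width: -0.0001
grasp_force: 0.1
```

Emit:
{"name": "carry_out", "arguments": {"grip": [1,1,1,1,1,1], "slide": [[0.03,0.2,0],[0.06,0.4,0],[0.1,0.6,0],[0.13,0.8,0],[0.16,1.0,0],[0.16,1.0,0]], "spin": [0,0,0,0,0,0]}}

```text
time_s: 4.65
position: [0.5375, -0.1826, 0.2664]
orientation: [0.004, 0.997, -0.08, -0.0]
contact_force: [-1.7, -12.2, -2.1]
gripper_width: 0.0
grasp_force: 6.1
```

```bash
python3 - <<'E'
from bench import manip
import cv2
for n in("top","side"):
    c=manip.read_camera(n)["pixels"]; cv2.imwrite(f"pics/{n}3.png",c)
a=cv2.imread("pics/top3.png")[140:300,320:520];b=cv2.imread("pics/side3.png")[145:415,165:415]
import numpy as np
h=[cv2.resize(a,(400,320)),cv2.resize(b,(400,432))]
h[0]=cv2.copyMakeBorder(h[0],0,112,0,0,0);cv2.imwrite("pics/b3.png",np.hstack(h))
E
```

```text
(no output)
```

View pics/b3.png

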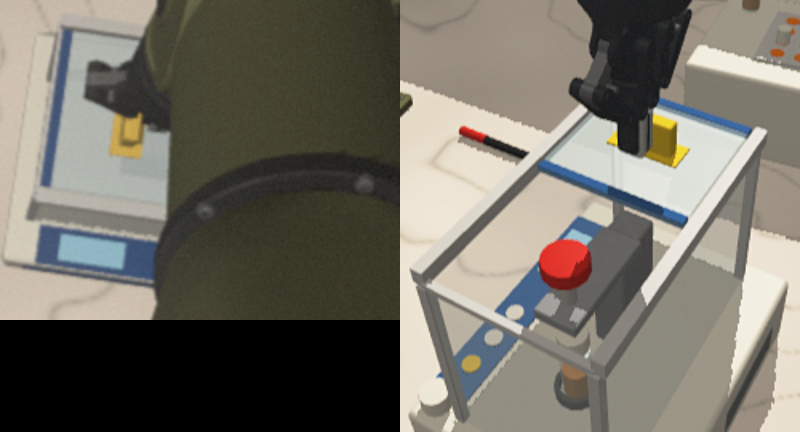

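The guard is at its stop (12 N of push), and the knob is uncovered at (567,255). Now moving over the knob.

Emit:
{"name": "carry_out", "arguments": {"grip": [1,1,1,1,1,1,1,1], "slide": [[-0.3,-2,0],[-0.7,-4.5,0.3],[-1.1,-7,0.3],[-1.6,-10.2,0.3],[-1.6,-10.2,0],[-1.6,-10.2,-1],[-1.6,-10.2,-2],[-1.6,-10.2,-2.4]], "spin": [0,0,0,0,0,0,0,0]}}

```text
time_s: 5.75
position: [0.5225, -0.2768, 0.2412]
orientation: [-0.001, 0.997, -0.077, -0.001]
contact_force: [-0.9, 1.6, 3.0]
gripper_width: -0.0006
grasp_force: 1.0
```

Emit:
{"name": "carry_out", "arguments": {"grip": [1,1,1,1,1,1,1,1], "slide": [[0,0,-0.4],[0,0,-0.8],[0,0,-1.2],[0,0,-1.6],[0,0,-2.0],[0,0,-2.4],[0,0,-2.6],[0,0,-2.6]], "spin": [0,0,0,0,0,0,0,0]}}

```text
time_s: 6.75
position: [0.5232, -0.2779, 0.2176]
orientation: [-0.0, 0.997, -0.078, 0.001]
contact_force: [-2.8, 3.8, 12.0]
gripper_width: 0.0001
grasp_force: 6.2
```

Near the stop already. I'll push a little further until the force rises, then hold.

Emit:
{"name": "carry_out", "arguments": {"grip": [1,1,1,1,1,1,1,1], "slide": [[0,0,-0.3],[0,0,-0.6],[0,0,-0.9],[0,0,-0.9],[0,0,-0.9],[0,0,-0.9],[0,0,-0.9],[0,0,-0.9]], "spin": [0,0,0,0,0,0,0,0]}}

```text
time_s: 7.75
position: [0.5233, -0.278, 0.2168]
orientation: [0.001, 0.997, -0.078, 0.003]
contact_force: [-18.8, 13.0, 66.8]
gripper_width: -0.0
grasp_force: 33.3
```

```bash
python3 - <<'E'
from bench import manip
import cv2
o=manip.get_obs();print({k:o[k] for k in("time_s","position","contact_force")})
t=manip.read_camera("side")["pixels"]
cv2.imwrite("pics/s4.png",cv2.resize(t[145:415,165:415],None,fx=2.2,fy=2.2))
E
```

```text
{'time_s': 7.75, 'position': array([ 0.52332574, -0.27804952,  0.21678168]), 'contact_force': array([-18.8357845 ,  12.99381776,  66.77752196])}
```

View pics/s4.png

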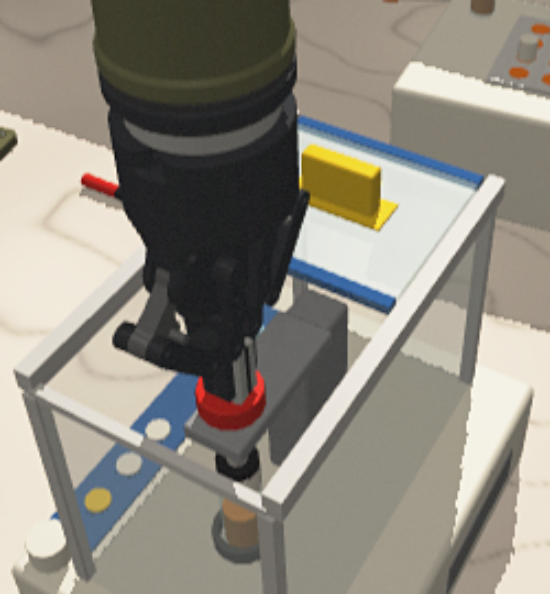

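The knob is on its stop (TCP z 0.217, 67 N) and was held there. Releasing, then going over the fin to its far side.

Emit:
{"name": "carry_out", "arguments": {"grip": [1,1,1,1,1,1,1,1], "slide": [[0,0,0.9],[0,0,2],[0,0,3],[0,0,4.5],[0,0,8],[0,0,11.5],[0.4,2.5,11.5],[0.9,5.5,11.5]], "spin": [0,0,0,0,0,0,0,0]}}

```text
time_s: 8.8
position: [0.5312, -0.2245, 0.3226]
orientation: [0.001, 0.997, -0.079, -0.0]
contact_force: [0.7, 1.0, 0.1]
gripper_width: 0.0003
grasp_force: 0.0
```

Emit:
{"name": "carry_out", "arguments": {"grip": [1,1,1,1,1,1,1,1], "slide": [[0.5,3.5,0],[1.05,7,0],[1.55,10,0],[1.55,10,0],[1.55,10,-2],[1.55,10,-4],[1.55,10,-5.5],[1.55,10,-5.5]], "spin": [0,0,0,0,0,0,0,0]}}

```text
time_s: 9.8
position: [0.5463, -0.1243, 0.2662]
orientation: [0.0, 0.997, -0.079, -0.001]
contact_force: [0.0, -0.6, 0.1]
gripper_width: -0.0005
grasp_force: 0.0
```

```bash
python3 - <<'E'
from bench import manip
import cv2
t=manip.read_camera("side")["pixels"]
cv2.imwrite("pics/s5.png",cv2.resize(t[145:415,165:415],None,fx=2.2,fy=2.2))
E
```

```text
(no output)
```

View pics/s5.png

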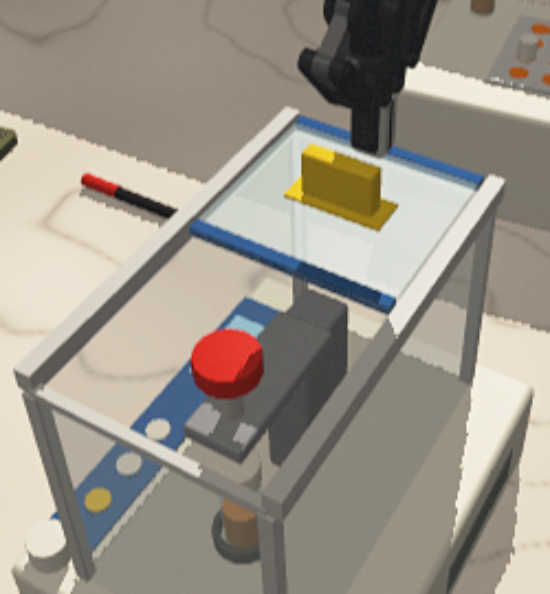

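The knob is back up, the vial stands, and the fingers are behind the fin. Pushing it shut.

Emit:
{"name": "carry_out", "arguments": {"grip": [1,1,1,1,1,1,1,1], "slide": [[-0.24,-1.5,0],[-0.48,-3,0],[-0.72,-4.5,0],[-0.97,-6,0],[-1.21,-7.5,0],[-1.45,-9,0],[-1.69,-10.5,0],[-1.9,-11.8,0]], "spin": [0,0,0,0,0,0,0,0]}}

```text
time_s: 10.85
position: [0.5278, -0.2425, 0.2672]
orientation: [0.0, 0.997, -0.078, -0.0]
contact_force: [-0.1, 1.7, 0.6]
gripper_width: 0.0002
grasp_force: 0.8
```

Emit:
{"name": "carry_out", "arguments": {"grip": [1,1,1,1,1,1,1,1], "slide": [[-0.05,-0.3,0],[-0.1,-0.6,0],[-0.14,-0.9,0],[-0.19,-1.2,0],[-0.22,-1.4,0],[-0.26,-1.6,0],[-0.29,-1.8,0],[-0.29,-1.8,0]], "spin": [0,0,0,0,0,0,0,0]}}

```text
time_s: 11.85
position: [0.5256, -0.2576, 0.2672]
orientation: [-0.001, 0.997, -0.077, -0.0]
contact_force: [-0.0, 5.6, 0.7]
gripper_width: -0.0
grasp_force: 2.3
```

Emit:
{"name": "carry_out", "arguments": {"grip": [1,1,1,1], "slide": [[-0.03,-0.2,0],[-0.06,-0.4,0],[-0.06,-0.4,0],[-0.06,-0.4,0]], "spin": [0,0,0,0]}}

```text
time_s: 12.35
position: [0.5256, -0.2577, 0.2672]
orientation: [-0.004, 0.997, -0.076, -0.001]
contact_force: [-0.7, 11.9, 2.6]
gripper_width: 0.0001
grasp_force: 5.8
```

Emit:
{"name": "carry_out", "arguments": {"grip": [1,1,1,1,1,1,1,1], "slide": [[0.1,0.9,0],[0.3,2.4,0],[0.3,2.4,2],[0.3,2.4,6],[0.5,5,10],[0.7,10,12],[0.7,16,12],[0.7,20,12]], "spin": [0,0,0,0,0,0,0,0]}}

```text
time_s: 13.35
position: [0.532, -0.0602, 0.3879]
orientation: [-0.0, 0.997, -0.077, 0.001]
contact_force: [1.0, 0.1, -0.3]
gripper_width: 0.0
grasp_force: 0.0
```

```bash
python3 - <<'E'
from bench import manip
import cv2,numpy as np
a=manip.read_camera("top")["pixels"][140:300,320:520];b=manip.read_camera("side")["pixels"][145:415,165:415]
h=[cv2.resize(a,(400,320)),cv2.resize(b,(400,432))]
h[0]=cv2.copyMakeBorder(h[0],0,112,0,0,0);cv2.imwrite("pics/b6.png",np.hstack(h))
E
```

```text
(no output)
```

View pics/b6.png

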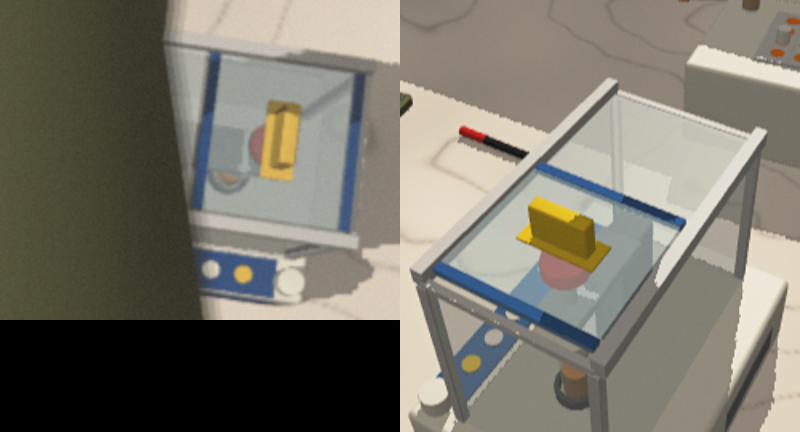

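The guard is fully shut: its blue front edge is at the chamber front (355,155). The spare cap is in place at (290,280), the vial is standing, and the robot is clear.

```bash
python3 -c "
from bench import manip
print(manip.finish_job())"
```

```text
the job is handed in; nothing more can be done
None
```

I opened the guard to its stop, held the knob down at its stop for most of a second so the cap should be fully home (not checked up close), let the knob come back up, shut the guard again and handed the job in at about 13.5 s; the vial and spare cap were in place in the last pictures, and the arm never went near the spare vial.

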